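# Set the sliding tool rest of a sharpening jig with its setting block

### The job

Set the sharpening jig: press the L-shaped wooden setting block fully home in the matching L-shaped recess at the end of the jig, then hold the red lock tab down and slide the tool rest along its rail until its brass nose meets the block - touch it, do not ram it. Let the tab come up, draw the rest back until the lock clicks into the first notch and stops it (do not force it past), and let go; leave the other things on the bench where they are.

Things in the scene. Friction and masses are not known exactly. Their poses are not given: they have to be found in the camera images.
- jig: Fixed sharpening jig: red bed 124 x 410 x 12 mm, bed top 12 mm above the bench; origin on the bench near its middle. z up; +y along the rail from the parked tool rest to the recess, +x across it, away from the robot. Rail top 34 mm above the bench.
- recess (a point): Where block_mid lies when the block is home, 34 mm above the bench; axes as the jig's. L-shaped recess, open to -y, dark steel walls 10 mm high (tops 22 mm above the bench), about 2 mm clearance round the block. Arm channel along y, x -20 to 20 mm; foot pocket at its +y end on the +x side (x 20 to 54, y 18 to 62 mm). Home, the block's axes are parallel to these.
- block_mid (a point): Centre of the long arm of the loose plywood setting block, 22 mm above its underside. L-shaped from above, about 160 g: arm 36 (x) x 120 (y) x 44 (z) mm centred here; foot 28 mm high beside its +y end (x 18 to 52, y 20 to 60 mm). Starts flat on the bench, right way up, at any yaw within 135 degrees of the jig's. Grip it across the arm, fingertips 12 mm or more above its underside to clear the recess walls.
- block_face (a point): Middle of the block's -y end face (brass plate), 28 mm above its underside: the face that the tool rest's nose meets.
- tool_rest: Aluminium tool rest (90 x 80 mm, plate top 50 mm above the bench) sliding along the jig's y with 2 to 4 N friction; axes as the jig's; origin at its centre in plan, at bench height. Starts parked: with the lock up it rattles up to 36 mm but goes no further unless the tab is held down 7 mm or more. Its nose meets the home block some 120 to 160 mm on.
- cheeks (a point): Mid-way between the two upright cheeks on the tool rest, 75 mm above the bench. The cheeks' inner faces are at y = -22 and +22 mm (44 mm apart), each 10 thick, 50 mm wide in x, tops 88 mm above the bench, with the tab between them: closed fingers put in there can press the tab and push the rest both ways.
- lock (a point): The hidden lock tooth under the rest's centre. Notches 26 mm apart are hidden under the rail: only felt, not seen. With the tab free the tooth rides under the rail cover and springs by itself into a notch it passes (6 mm play), stopping the rest firmly. The first notch stops the rest with its nose about 2 to 20 mm short of the block.
- nose (a point): Middle of the front (+y) face of the tool rest's brass nose plate (30 x 20 mm), 45 mm ahead of the rest's centre, 40 mm above the bench.
- tab_top (a point): Middle of the top of the red lock tab (42 x 36 mm) between the cheeks, moves with the tab: 66 mm above the bench when fully up, 54 when fully down. Spring loaded upwards, 5 N at the top, 8 N when 6 mm down and 11 N at the bottom.
- lock_tab (a joint): How far the lock tab is down, m: 0 fully up (in a notch or parked: locked), about 0.006 when riding between notches, over 0.007 pressed free, 0.012 bottom stop.
- paste_tin_mid (a point): Bystander: paste tin, 68 mm across, 50 high; its centre.
- wrench: Bystander: wrench, 190 mm, lying on the bench beyond the jig.
- whetstone: Bystander: grey whetstone 60 x 180 x 25 mm, lying beyond the jig; centre of its underside.
- tool_mug: Bystander: blue mug, 84 mm across, 95 high; centre of its underside.
- screwdriver: Bystander: screwdriver, 200 mm, lying at the right.
Mind the look-alikes: they are no part of the job. Of the things shaped like the part that bears block_mid, the wooden one is meant.

How it is judged:
By the outcome, as a careful person would: the job done as asked, in the order asked, and still so for the second after the job is handed in, with the robot touching nothing.
It also fails if it takes over 54 s, if anything falls off the work surface, if the arm or the gripper's body presses on something with over 40 N, if the wrist force passes 120 N, or if a joint passes its speed limit or range.

### The arm

A 6-joint arm with a two-finger parallel gripper is mounted at the origin on the work surface. World frame = base frame: x ahead of the robot, y to its left, z up, the work surface at z = 0. Lengths are in mm, angles in rad, forces in N, time in s.
With the tool pointing down it reaches from about 350 to 800 mm from the base axis. Payload 7.3 kg.
Tool frame: the origin (TCP) lies midway between the tips of the shut fingers; the grasp point (between the pads) lies 19 mm behind it; x points along the fingers, y is the direction in which the jaws open and shut, and the axes are right-handed (so a half turn about x gives the same grasp; the last joint's range is limited). The gripper opens to 85 mm and grips with 20 to 120 N. Pads are 22 mm wide; open, the fingers measure 114 mm over their backs; the gripper's body (76 mm by 85 mm) begins 54 mm behind the grasp point. The pads swing forward as they close: fully open they stand 13 mm farther back than shut.
Start: joints at [-0.146, 0.342, 1.524, -0, 1.275, -0.146], TCP at [525.019, 0.02, 231.322] pointing down, gripper open.
Joint ranges: [-2.53, 2.53], [-0.77, 2.02], [0.04, 2.7], [-1, 4.14], [0.28, 2.66], [-3.11, 3.11]. Speed limits (rad/s): [2.57, 2.57, 3.14, 3.14, 3.14, 3.14].

### API

Orientations are given as a unit quaternion [x, y, z, w].
In Python, from rig import * gives the robot as it stands. The module is installed in compiled form; this text tells all that it offers.
- The arm moves only by the shell command python3 -m pendant 'ROWS' [OPENING] [FORCE]. ROWS is JSON, a list of rows, each a list of 2 entries, a list of its own where there are three numbers: the shift along the tool's x, y, z in mm, then the turn, a rotation vector about the tool's x, y, z in rad. In form: [[[dx, dy, dz], [rx, ry, rz]], ...]. A call has 1 to 8 rows; each row is the pose to reach, as a shift and turn from the pose commanded when the call began, along the tool's axes at that moment; what a row does not reach only later rows make up. A row lasts 1/12 s, in which the tool goes at most 41.7 mm and 7.16 degrees, less where a joint would pass 70% of its speed; a pose out of reach is approached as far as the arm can. A call with a gripper value outside its range is refused whole. OPENING is the closure, from 0 (fully open) to 1 (shut), set as the call begins (- or left out, the last holds). The fingers move at their own pace and stop on an object; FORCE is the grip in N (left out, the last holds). Time passes only in rows, so rows that repeat a pose let the fingers close. It gives the time, the measured TCP pose, the force and the opening at its end, in the units of the state.
- state(): the state, without advancing time (a new reading comes with each control period).
- get_image(name): name is "scene" or "side" or "wrist"; returns the picture (400x640x3 uint8, blue, green, red); there is no depth.
- get_calibration(name): a dict with "K" (3x3 intrinsics, pixels), "R" (3x3) and "t" (3): a world point X has camera coordinates R X + t; the wrist camera has in their place "hand_eye" (4x4, takes a point from camera to tool coordinates, whose origin is the TCP and whose axes are the tool frame's). Camera axes: x right, y down, z forward; pixel columns grow to the right and rows downward; lengths in mm; the calibration is good to about 2 mm. A picture is of the moment at which its call begins: read the wrist's pose just before it. get_calibration takes no time and is no camera call.
- hand_in(): hands the job in, once; it reports no verdict.
Trained networks look in the newest picture that a camera, given by its name, has taken for a name from the list of things; names that differ only in an ending like _2 or _b are one class to them, and where a whole thing is asked for, a point or a joint stands for the part that bears it (a point fixed in the world has none). Each returns a list of dicts, best first, with "score" (0 to 1); they miss things now and then, are a little off and sometimes report something else, mostly with a low value. They report only what shows in the picture. A call takes as long as a camera call. They do not tell look-alikes from the thing itself.
- trace(target, camera): "pixels" (400x640 bool, what is visible of it) and "box" ([left, top, width, height] in pixels, round what is visible of it).
The state is a dict: "t": time; "joint_positions": joint angles; "joint_vel": joint speeds; "tau": joint torques, N m; "ee_pos": TCP position; "tool_rot": TCP orientation; "contact_force": force on the tool from outside, world axes, zero at the start; "torque": the same for the moment, N m; "gripper_width": finger opening in mm.
Only numpy, scipy, OpenCV 4.12 (cv2) and the standard library are available. Lean on these libraries where they do the work, as an engineer would, in place of code of your own. Each camera call takes 0.05 s, during which the arm holds its last target.

## Working session

There is one attempt and no reset: what is moved stays moved. The work goes in short steps, Python scripts to look and compute and a shell command to move; the robot and the scene stay as the last step left them, time stands still between calls to the robot, and variables do not carry over. Pictures are saved under pics/ and viewed, and the job is handed in when it is done.

```bash
mkdir -p pics
python3 - <<'E'
from rig import *
import cv2
s=state();print(s)
for n in("scene","side","wrist"):
    cv2.imwrite(f"pics/{n}0.png",get_image(n))
    c=get_calibration(n);print(n,c)
E
```

```text
{'t': 0.0, 'joint_positions': array([-1.46010497e-01,  3.42718002e-01,  1.52503456e+00,  6.60204995e-06,
        1.27539146e+00, -1.46005744e-01]), 'joint_vel': array([ 0.00054575, -0.00015295, -0.00020566, -0.00028839,  0.00100202,
        0.00036847]), 'tau': array([ 5.72253757e-04, -4.33677435e+01, -2.46005630e+01, -7.37992127e-05,
        7.83137977e-03, -1.18290802e-05]), 'ee_pos': array([5.24593778e+02, 7.84868043e-02, 2.30622285e+02]), 'tool_rot': array([ 0.49967602,  0.50043966, -0.50032702,  0.4995567 ]), 'contact_force': array([-0.66438318, -0.40695748, -0.1335747 ]), 'torque': array([0.01813421, 0.02548353, 0.04984995]), 'gripper_width': 85.42773590741687}
scene {'K': array([[428.07178479,   0.        , 314.89041437],
       [  0.        , 428.07178479, 199.10974442],
       [  0.        ,   0.        ,   1.        ]]), 'R': array([[ 0.80211051,  0.59712819, -0.00752676],
       [ 0.46343119, -0.63036819, -0.62279008],
       [-0.37663015,  0.49605833, -0.78235278]]), 't': array([-466.69894081, -157.4649246 , 1416.67547665])}
side {'K': array([[382.97190769,   0.        , 316.34841951],
       [  0.        , 382.97190769, 196.74457122],
       [  0.        ,   0.        ,   1.        ]]), 'R': array([[ 0.93451148, -0.35579904, -0.00976367],
       [-0.27336961, -0.69990197, -0.65985324],
       [ 0.22794154,  0.61930952, -0.75133107]]), 't': array([-469.85936103,  244.72387974, 1239.21460234])}
wrist {'K': array([[307.99609116,   0.        , 315.02674849],
       [  0.        , 307.99609116, 199.09785599],
       [  0.        ,   0.        ,   1.        ]]), 'hand_eye': array([[ 3.75942450e-04, -2.88619843e-01,  9.57443703e-01,
        -1.42809088e+02],
       [ 9.99999929e-01,  8.49938960e-05, -3.67030977e-04,
         8.99913655e-01],
       [ 2.45555527e-05,  9.57443773e-01,  2.88619855e-01,
        -7.32870246e+01],
       [ 0.00000000e+00,  0.00000000e+00,  0.00000000e+00,
         1.00000000e+00]])}
```

View pics/scene0.png

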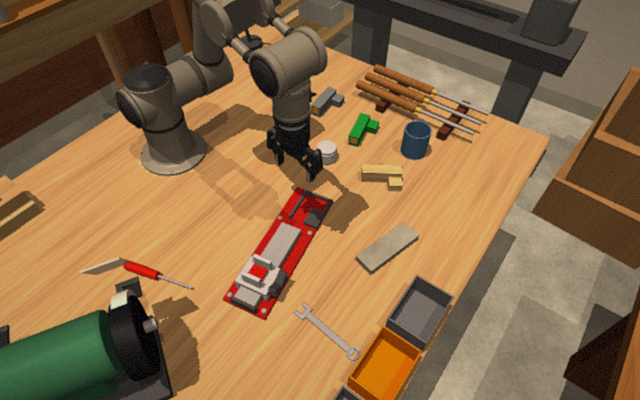

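View pics/side0.png

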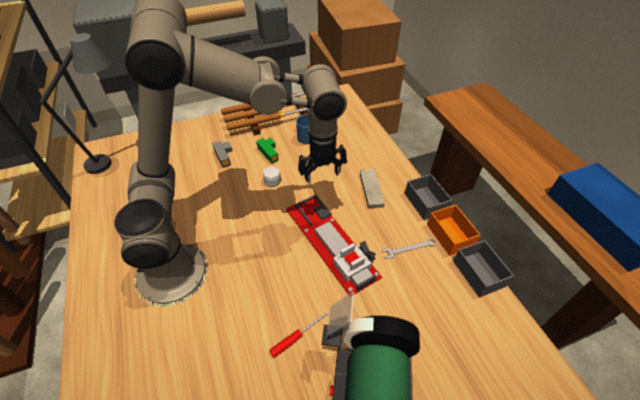

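View pics/wrist0.png

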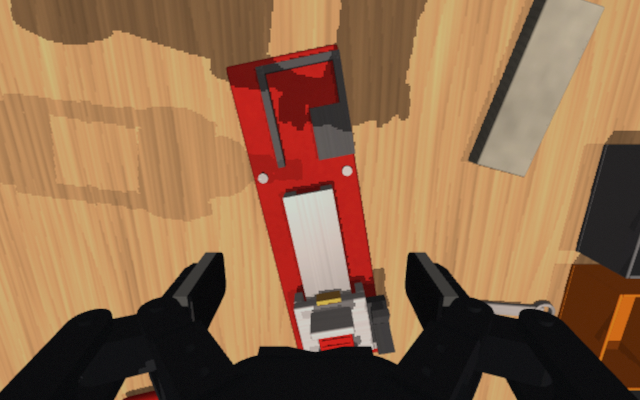

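The wooden L block is at about (381,178) in the scene view. The grey and green L shapes near (325,100) and (362,128) are look-alikes. In the wrist view the jig's recess is at about (300,100) and the foot pocket is at the top right. Next I'll get rough positions.

```bash
cat > h.py <<'E'
from rig import *
import numpy as np, cv2
from scipy.spatial.transform import Rotation as Ro
def cam(n,s=None):
    c=get_calibration(n);K=np.array(c["K"])
    if n!="wrist": return K,np.array(c["R"]),np.array(c["t"])
    s=s or state();H=np.array(c["hand_eye"]);T=np.eye(4);T[:3,:3]=Ro.from_quat(s["tool_rot"]).as_matrix();T[:3,3]=s["ee_pos"]
    M=np.linalg.inv(T@H);return K,M[:3,:3],M[:3,3]
def px2w(C,uv,z):
    K,R,t=C;uv=np.atleast_2d(uv).astype(float)
    d=np.c_[uv,np.ones(len(uv))]@np.linalg.inv(K).T@R;o=-R.T@t
    return o+d*((z-o[2])/d[:,2])[:,None]
def w2px(C,X):
    K,R,t=C;p=(np.atleast_2d(X)@R.T+t)@K.T;return p[:,:2]/p[:,2:]
def shift(s,p): # world target tcp -> tool shift
    return Ro.from_quat(s["tool_rot"]).inv().apply(np.array(p)-s["ee_pos"])
E
python3 - <<'E'
from h import *
C=cam("scene")
print("blk",px2w(C,[[381,172],[362,170],[403,182]],44))
W=cam("wrist")
print("bed",px2w(W,[[228,68],[336,45]],12))
print("bolts",px2w(W,[[263,179],[347,171]],14))
img=get_image("scene")
for i,r in enumerate(trace("block_mid","scene")):
    print(r["score"],r["box"])
E
```

```text
blk [[615.86484338 289.49121194  44.        ]
 [565.18583577 262.43448073  44.        ]
 [689.06876847 293.74429386  44.        ]]
bed [[430.5982876  113.21470975  12.        ]
 [547.56786307 135.87732593  12.        ]]
bolts [[ 4.62983834e+02 -9.92714606e+00  1.40000000e+01]
 [ 5.63160560e+02 -1.71361092e-01  1.40000000e+01]]
0.94 [363.5, 162.1, 39.5, 30.5]
0.78 [347.5, 115.0, 32.8, 30.9]
0.62 [307.8, 89.5, 38.3, 25.0]
0.35 [316.5, 139.4, 18.7, 23.3]
```

Run:
```python
import cv2
i=cv2.imread("pics/scene0.png")
cv2.imwrite("pics/scene0c.png",cv2.resize(i[130:330,220:440],None,fx=3.5,fy=3,interpolation=cv2.INTER_CUBIC)[:600,:770])
```

```text
(no output)
```

View pics/scene0c.png

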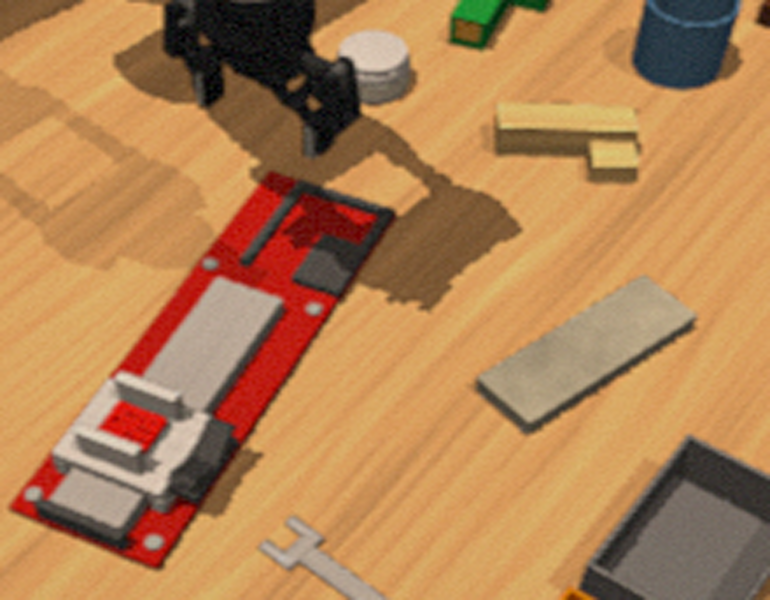

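```bash
python3 -m pendant '[[[0,-20,-35],[0,0,0]],[[0,-40,-70],[0,0,0]],[[0,-40,-70],[0,0,0]],[[0,-40,-70],[0,0,0]]]' 0 40
python3 - <<'E'
from h import *
s=state();im=get_image("wrist");cv2.imwrite("pics/w1.png",im)
print(s["ee_pos"]);import pickle;pickle.dump(s,open("s_w1.pkl","wb"))
E
```

```text
t: 0.58
ee_pos: [484.2, 71.5, 231.5]
tool_rot: [0.499, 0.501, -0.499, 0.501]
contact_force: [0.3, -0.3, 0.1]
gripper_width: 85.4
[484.19760335  71.46815262 231.51947672]
```

View pics/w1.png

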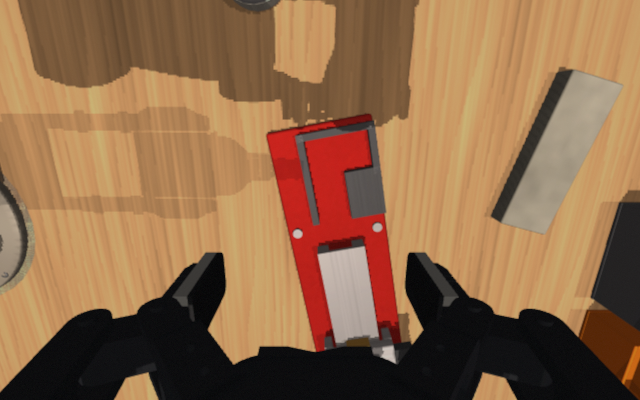

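Run:
```python
import cv2
i=cv2.imread("pics/w1.png")
cv2.imwrite("pics/w1c.png",cv2.resize(i[105:250,255:405],None,fx=4,fy=4,interpolation=cv2.INTER_NEAREST))
```

```text
(no output)
```

View pics/w1c.png

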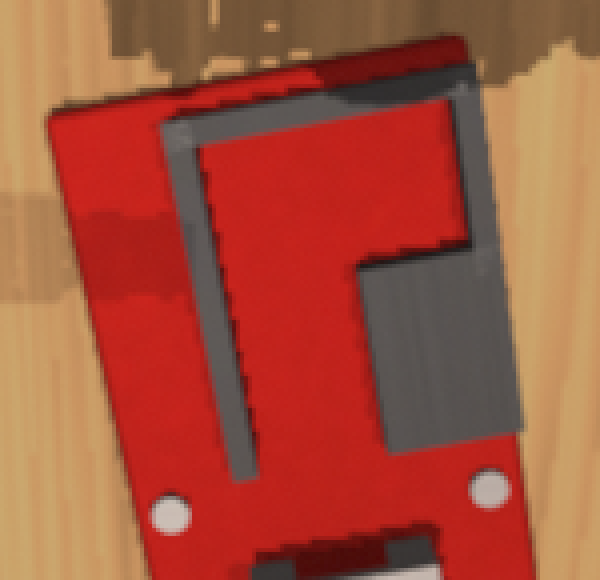

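```bash
cat > rec.py <<'E'
from h import *
import pickle
from scipy.optimize import least_squares
s=pickle.load(open("s_w1.pkl","rb"));C=cam("wrist",s)
pts=[ # crop px, line (axis,value)
((195,160),0,-20),((215,265),0,-20),((240,400),0,-20),
((250,137),1,62),((350,119),1,62),((420,105),1,62),
((458,110),0,54),((471,235),0,54),
((375,265),1,18),((450,252),1,18),
((359,285),0,20),((385,440),0,20)]
uv=np.array([p[0] for p in pts])/4+[255,105]
X=px2w(C,uv-0.4,22)
def f(q):
    c,sn=np.cos(q[2]),np.sin(q[2]);d=X[:,:2]-q[:2]
    l=np.c_[d@[c,sn],d@[-sn,c]]
    return [l[i,p[1]]-p[2] for i,p in enumerate(pts)]
r=least_squares(f,[500,60,.2]);print(r.x,np.degrees(r.x[2]),np.round(r.fun,1))
q=r.x;c,sn=np.cos(q[2]),np.sin(q[2])
bed=px2w(C,np.array([[50,115],[465,40]])/4+[255,105],12);print(bed)
def J(x,y,z): return [q[0]+c*x-sn*y,q[1]+sn*x+c*y,z]
for k,n in enumerate(["w1"]):
  im=cv2.imread("pics/w1.png");im=cv2.resize(im[105:250,255:405],None,fx=4,fy=4)
  P=[J(*a,22) for a in [(-20,-60),(-20,62),(54,62),(54,18),(20,18),(20,-30)]]
  u=((w2px(C,P)-[255,105])*4).astype(int);cv2.polylines(im,[u],False,(0,255,0),1);cv2.imwrite("pics/w1f.png",im)
i0=cv2.imread("pics/scene0.png");C=cam("scene")
u=((w2px(C,P)-[270,160])*8).astype(int);im=cv2.resize(i0[160:230,270:350],None,fx=8,fy=8);cv2.polylines(im,[u],False,(0,255,0),1);cv2.imwrite("pics/s0f.png",im)
E
python3 rec.py
```

```text
[5.02184028e+02 4.97929965e+01 1.84012521e-01] 10.54314085935032 [-0.3 -0.3 -0.6 -0.5 -0.7 -0.4  0.9 -0.   0.8  0.7 -0.1  0.4]
[[429.97604607 114.18488202  12.        ]
 [548.62393019 135.44182093  12.        ]]
```

View pics/w1f.png

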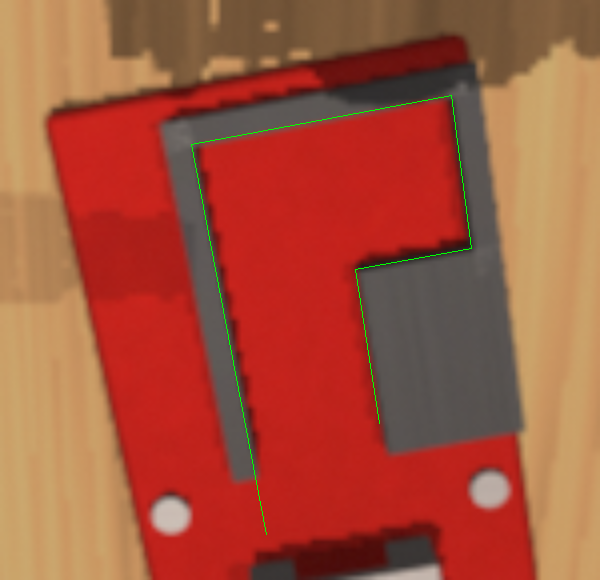

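View pics/s0f.png

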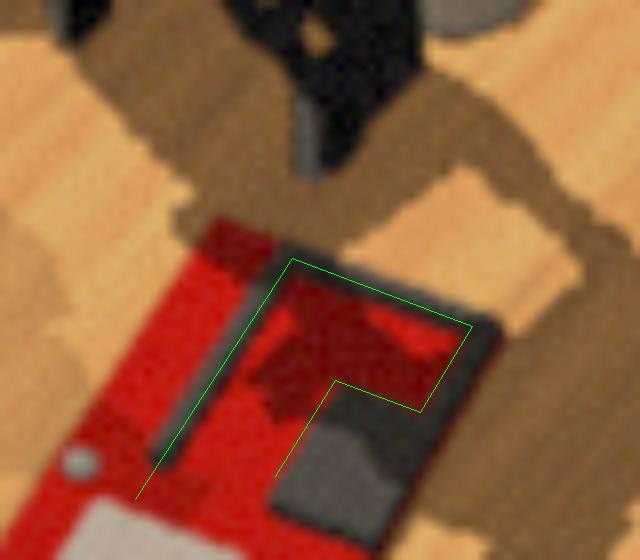

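```bash
python3 -m pendant '[[[0,15,-25],[0.12,0,0]],[[0,30,-55],[0.25,0,0]],[[0,48,-85],[0.37,0,0]],[[0,65,-115],[0.5,0,0]],[[0,82,-145],[0.62,0,0]],[[0,98,-175],[0.74,0,0]],[[0,115,-205],[0.86,0,0]],[[0,130,-215],[0.98,0,0]]]'
python3 -m pendant '[[[0,0,0],[0,0,0]],[[0,0,0],[0,0,0]],[[0,0,0],[0,0,0]]]'
python3 - <<'E'
from h import *
s=state();im=get_image("wrist");cv2.imwrite("pics/w2.png",im)
print(s["ee_pos"]);import pickle;pickle.dump(s,open("s_w2.pkl","wb"))
E
```

```text
t: 1.3
ee_pos: [616.1, 288.1, 230.4]
tool_rot: [0.677, 0.205, -0.677, 0.204]
contact_force: [0.4, 0.1, -0.1]
gripper_width: 85.4
t: 1.55
ee_pos: [615.2, 283.8, 230.7]
tool_rot: [-0.676, -0.206, 0.677, -0.206]
contact_force: [0.3, -0.3, -0.4]
gripper_width: 85.4
[615.24826665 283.76693933 230.72167344]
```

View pics/w2.png

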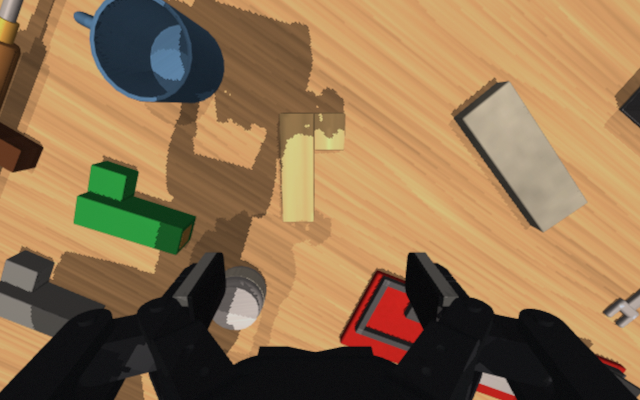

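Recess fit: (502.2, 49.8), yaw 10.5°. It agrees in both views to about 1 mm. In the wrist view the plywood block's arm top spans (280,113) to (314,221), with the foot at the upper right.

Run:
```python
from h import *
im=get_image("scene");cv2.imwrite("pics/scene2.png",im)
for n in("wrist","scene"):
    get_image(n)
    for r in trace("block_mid",n)[:4]: print(n,r["score"],r["box"])
i=cv2.imread("pics/w2.png");a=cv2.resize(i[100:235,265:360],None,fx=4,fy=4,interpolation=cv2.INTER_NEAREST)
b=cv2.resize(im[150:200,350:415],None,fx=6,fy=6,interpolation=cv2.INTER_NEAREST)
o=np.zeros((560,790,3),np.uint8);o[:540,:380]=a;o[:300,390:780]=b;cv2.imwrite("pics/b2.png",o)
```

```text
wrist 0.97 [75.1, 162.2, 119.4, 95.1]
wrist 0.86 [3.2, 249.4, 104.0, 87.7]
wrist 0.58 [279.2, 116.9, 65.0, 105.8]
scene 0.97 [362.7, 165.5, 39.3, 28.6]
scene 0.72 [347.7, 115.0, 34.1, 28.1]
scene 0.66 [306.4, 89.5, 38.0, 24.8]
```

View pics/b2.png

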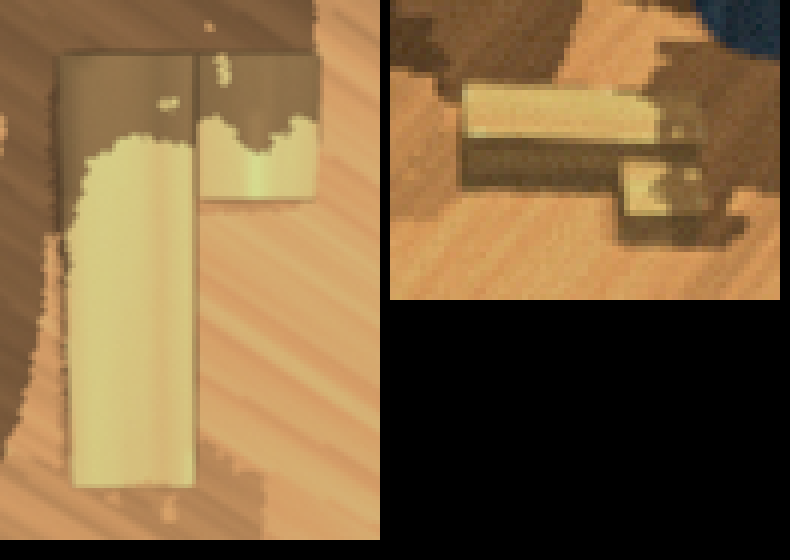

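```bash
cat > blk.py <<'E'
from h import *
import pickle
from scipy.optimize import least_squares
s=pickle.load(open("s_w2.pkl","rb"));W=cam("wrist",s);S=cam("scene")
M=np.array([[-18,60],[18,60],[18,-60],[-18,-60]])
uw=np.array([[59,53],[196,53],[196,487],[71,487]])/4+[265,100]-.4
# scene: arm top: left-near/far corners = -y end
us=np.array([[464,83],[463,137]]) ;us=(us-[390,0])/6+[350,150]-.4
def P(q,z): c,n=np.cos(q[2]),np.sin(q[2]);return np.c_[q[0]+c*M[:,0]-n*M[:,1],q[1]+n*M[:,0]+c*M[:,1],np.full(4,z)]
f=lambda q:(w2px(W,P(q,44))-uw).ravel()
r=least_squares(f,[620,285,-1]);print("wrist",r.x,np.degrees(r.x[2]),np.round(r.fun,1))
f2=lambda q:np.r_[(w2px(W,P(q,q[3]))-uw).ravel(),(w2px(S,P(q,q[3]))[[3,2]]-us).ravel()]
r=least_squares(f2,[620,285,-1,44]);print("both",r.x,np.degrees(r.x[2]),np.round(r.fun,1))
q=r.x
s=state();R=Ro.from_quat(s["tool_rot"]);m=R.as_matrix();print(s["ee_pos"],m[:2,1],np.degrees(np.arctan2(m[1,1],m[0,1])), m[:,0])
E
python3 blk.py
```

```text
wrist [611.0927782  303.47112716  -0.98237532] -56.2859596032887 [-0.4 -0.3  0.3 -0.2  0.1  0.3 -0.1  0.2]
both [610.79405693 303.41758179  -0.98313635  42.67635041] -56.32956369172867 [-0.3 -0.   0.3  0.1 -0.   0.2 -0.1  0.   0.1  0.4  0.5  0.1]
[614.97143003 284.45174479 231.89412273] [ 0.55683463 -0.83062334] -56.16282577782846 [ 6.72843410e-04  1.52322448e-04 -9.99999762e-01]
```

```bash
python3 -m pendant '[[[25,-18,-10],[0,0,0]],[[60,-18,-10],[0,0,0]],[[95,-18,-10],[0,0,0]],[[125,-18,-10],[0,0,0]],[[150,-18,-10],[0,0,0]],[[165,-18,-10],[0,0,0]],[[165,-18,-10],[0,0,0]],[[165,-18,-10],[0,0,0]]]'
python3 - <<'E'
from h import *
s=state();print(s["ee_pos"],Ro.from_quat(s["tool_rot"]).as_matrix());im=get_image("wrist");cv2.imwrite("pics/w3.png",im)
C=cam("wrist",s);q=[610.8,303.4,-.983];c,n=np.cos(q[2]),np.sin(q[2])
P=[[q[0]+c*a-n*b,q[1]+n*a+c*b,44] for a,b in[(-18,60),(18,60),(18,-60),(-18,-60)]]
cv2.polylines(im,[w2px(C,P).astype(int)],True,(0,0,255),1);cv2.imwrite("pics/w3.png",im)
E
```

```text
t: 2.52
ee_pos: [613.1, 305.3, 66.1]
tool_rot: [-0.676, -0.206, 0.677, -0.206]
contact_force: [1.1, 0.3, 0.5]
gripper_width: 85.4
[613.08318317 305.32243522  66.14712895] [[-9.72991204e-04  5.56997702e-01 -8.30513464e-01]
 [-3.47971009e-04 -8.30513995e-01 -5.56997650e-01]
 [-9.99999466e-01 -2.52959206e-04  1.00190186e-03]]
```

View pics/w3.png

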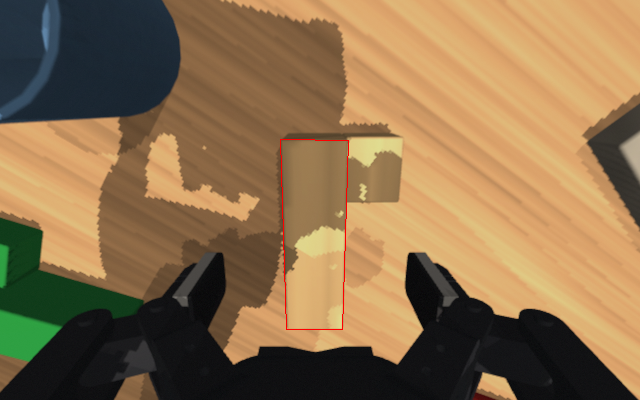

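The outline sits on the block. I'll descend and grip.

```bash
python3 -m pendant '[[[20,0,0],[0,0,0]],[[38,0,0],[0,0,0]],[[50,0,0],[0,0,0]],[[56,0,0],[0,0,0]],[[56,0,0],[0,0,0]],[[56,0,0],[0,0,0]]]'
python3 -m pendant '[[[0,0,0],[0,0,0]],[[0,0,0],[0,0,0]],[[0,0,0],[0,0,0]],[[0,0,0],[0,0,0]],[[0,0,0],[0,0,0]],[[0,0,0],[0,0,0]]]' 1 50
```

```text
t: 3.07
ee_pos: [613.9, 305.7, 11.3]
tool_rot: [0.677, 0.206, -0.676, 0.206]
contact_force: [-0.1, 0.1, -0.1]
gripper_width: 85.4
t: 3.57
ee_pos: [613.8, 305.7, 11.1]
tool_rot: [0.677, 0.206, -0.676, 0.206]
contact_force: [0.3, -0.2, 3.1]
gripper_width: 35.1
```

```bash
python3 -m pendant '[[[-20,0,0],[0,0,0]],[[-50,0,0],[0,0,0]],[[-80,0,0],[0,0,0]],[[-80,0,0],[0,0,0]],[[-80,0,0],[0,0,0]]]'
python3 - <<'E'
from h import *
s=state();print(s["ee_pos"]);im=get_image("wrist");cv2.imwrite("pics/w4.png",im)
import pickle;pickle.dump(s,open("s_w4.pkl","wb"))
E
```

```text
t: 3.98
ee_pos: [614.2, 305.9, 92.0]
tool_rot: [0.678, 0.206, -0.675, 0.206]
contact_force: [0.1, -0.1, -3.7]
gripper_width: 35.2
[614.16159074 305.87139333  92.03665991]
```

View pics/w4.png

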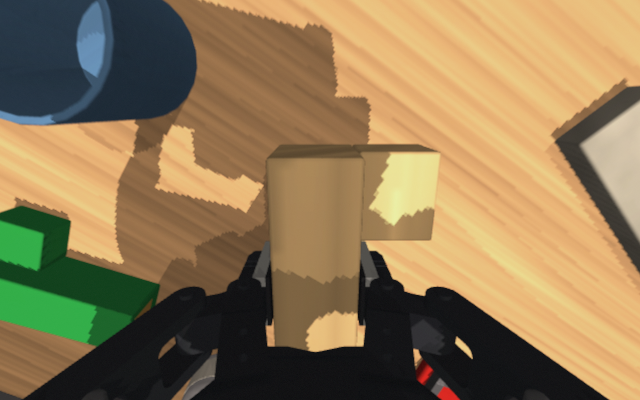

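Run:
```python
import cv2
i=cv2.imread("pics/w4.png")
cv2.imwrite("pics/w4c.png",cv2.resize(i[135:265,255:445],None,fx=4,fy=4,interpolation=cv2.INTER_NEAREST))
```

```text
(no output)
```

View pics/w4c.png

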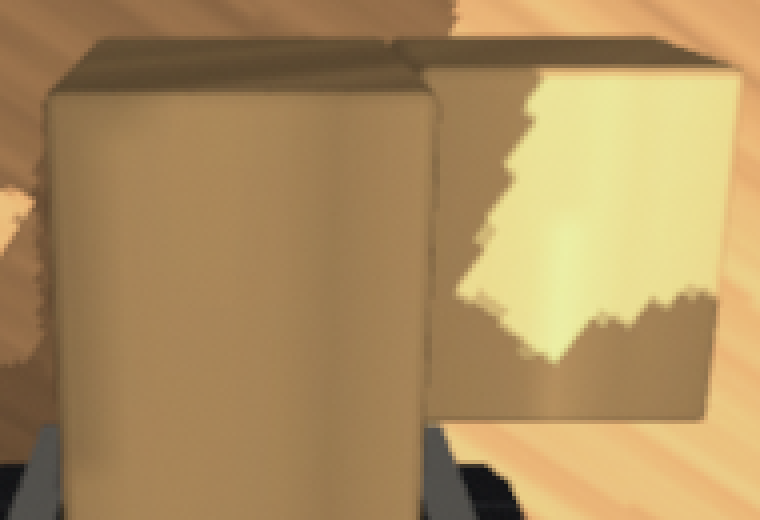

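Run:
```python
from h import *
from scipy.optimize import least_squares
c=get_calibration("wrist");K=np.array(c["K"]);M=np.linalg.inv(np.array(c["hand_eye"]));C=(K,M[:3,:3],M[:3,3])
# block local (x,y,height above top) -> tool: tool y = bx, tool z=-by
pts=np.array([[-18,60,0],[18,60,0],[52,60,-16],[52,20,-16]])
uv=np.array([[49,93],[433,93],[742,70],[704,420]])/4+[255,135]-.4
def f(q):
    a,b=np.cos(q[2]),np.sin(q[2]);x,y=pts[:,0],pts[:,1]
    bx=q[0]+a*x-b*y;by=q[1]+b*x+a*y
    return (w2px(C,np.c_[q[3]-pts[:,2],bx,-by])-uv).ravel()
r=least_squares(f,[0,0,0,-33]);print(r.x,np.degrees(r.x[2]),np.round(r.fun,1))
r=least_squares(lambda q:f(np.r_[q,-33]),[0,0,0]);print(r.x,np.degrees(r.x[2]),np.round(r.fun,1))
```

```text
[ 9.72707949e-01 -4.12659673e+00  2.92740019e-03 -3.00076285e+01] 0.16772767576621958 [-0.5  0.4  1.4  0.1 -0.2 -0.6 -0.8  0. ]
[ 4.15135039e-01 -3.53321838e+00  1.61355869e-03] 0.09245010274969143 [-3.2  0.   1.4 -0.1  1.6 -0.8  0.5  1.8]
```

```bash
python3 -m pendant '[[[0,10,15],[-0.1,0,0]],[[0,25,45],[-0.22,0,0]],[[0,45,75],[-0.34,0,0]],[[0,65,105],[-0.46,0,0]],[[0,85,135],[-0.58,0,0]],[[0,105,165],[-0.7,0,0]],[[0,125,200],[-0.82,0,0]],[[0,140,222],[-0.94,0,0]]]'
python3 - <<'E'
from h import *
s=state();m=Ro.from_quat(s["tool_rot"]).as_matrix();print(s["ee_pos"],np.degrees(np.arctan2(m[1,1],m[0,1])),m[:,0])
print(shift(s,[501.1,53.3,92]),np.degrees(np.arctan2(m[1,1],m[0,1]))-10.44)
E
```

```text
t: 4.7
ee_pos: [503.3, 63.4, 88.3]
tool_rot: [-0.507, -0.493, 0.51, -0.49]
contact_force: [0.8, -0.1, -1.6]
gripper_width: 35.0
[503.34663515  63.43386412  88.29012189] -1.9859550722504646 [-5.67553618e-03 -3.97738380e-04 -9.99983815e-01]
[-3.69303657 -1.91506301 10.20782943] -12.425955072250463
```

```bash
python3 -m pendant '[[[0,-3,6],[-0.12,0,0]],[[0,-6,12],[-0.22,0,0]],[[0,-6,12],[-0.22,0,0]],[[0,-6,12],[-0.22,0,0]],[[0,-6,12],[-0.22,0,0]]]'
python3 - <<'E'
from h import *
s=state();m=Ro.from_quat(s["tool_rot"]).as_matrix();print(s["ee_pos"],np.degrees(np.arctan2(m[1,1],m[0,1])),m[:,0])
print(shift(s,[501.1,53.3,40]),np.degrees(np.arctan2(m[1,1],m[0,1]))-10.44)
im=get_image("wrist");cv2.imwrite("pics/w5.png",im)
E
```

```text
t: 5.12
ee_pos: [500.1, 54.3, 89.5]
tool_rot: [0.453, 0.543, -0.454, 0.542]
contact_force: [-0.2, 0.3, -1.7]
gripper_width: 35.3
[500.07751843  54.26934075  89.47008337] 10.156374209088728 [-1.57527422e-03  2.02195551e-04 -9.99998739e-01]
[49.46821429  0.91047349  1.15803769] -0.2836257909112714
```

View pics/w5.png

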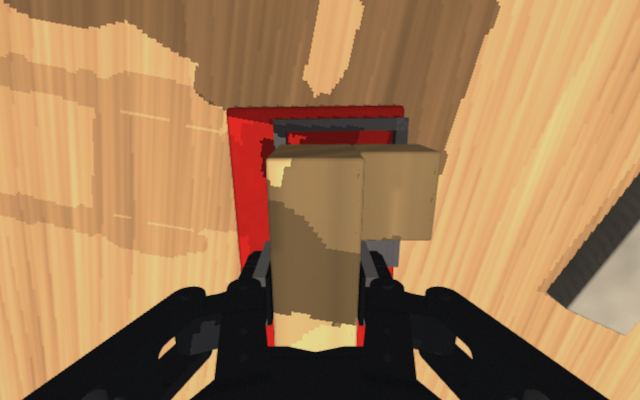

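```bash
python3 -m pendant '[[[15,1,1.2],[-0.005,0,0]],[[30,1,1.2],[-0.005,0,0]],[[42,1,1.2],[-0.005,0,0]],[[49,1,1.2],[-0.005,0,0]],[[49,1,1.2],[-0.005,0,0]],[[49,1,1.2],[-0.005,0,0]]]'
python3 - <<'E'
from h import *
s=state();m=Ro.from_quat(s["tool_rot"]).as_matrix();print(s["ee_pos"],np.degrees(np.arctan2(m[1,1],m[0,1])),m[:,0])
print(shift(s,[501.1,53.3,23]),np.degrees(np.arctan2(m[1,1],m[0,1]))-10.44)
im=get_image("wrist");cv2.imwrite("pics/w6.png",cv2.resize(im[80:280,220:460],None,fx=3,fy=3))
im=get_image("scene");cv2.imwrite("pics/s6.png",cv2.resize(im[120:260,250:410],None,fx=4,fy=4))
im=get_image("side");cv2.imwrite("pics/d6.png",cv2.resize(im[160:280,260:400],None,fx=5,fy=5))
E
```

```text
t: 5.67
ee_pos: [501.7, 53.2, 41.2]
tool_rot: [0.452, 0.544, -0.452, 0.544]
contact_force: [-0.9, -0.1, -1.6]
gripper_width: 35.4
[501.66121916  53.1956201   41.15863336] 10.5926157179365 [-5.40172744e-04  2.21475601e-05 -9.99999854e-01]
[18.15893617 -0.52290006 -0.20356865] 0.15261571793650042
```

View pics/w6.png

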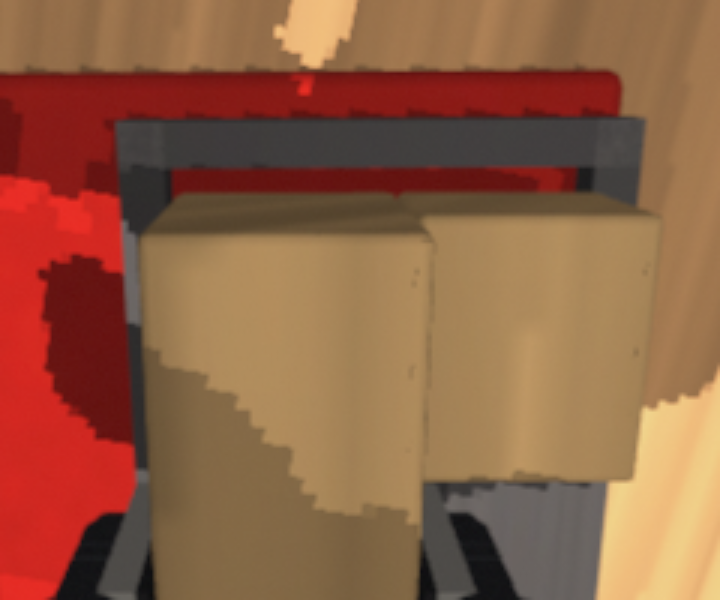

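View pics/d6.png

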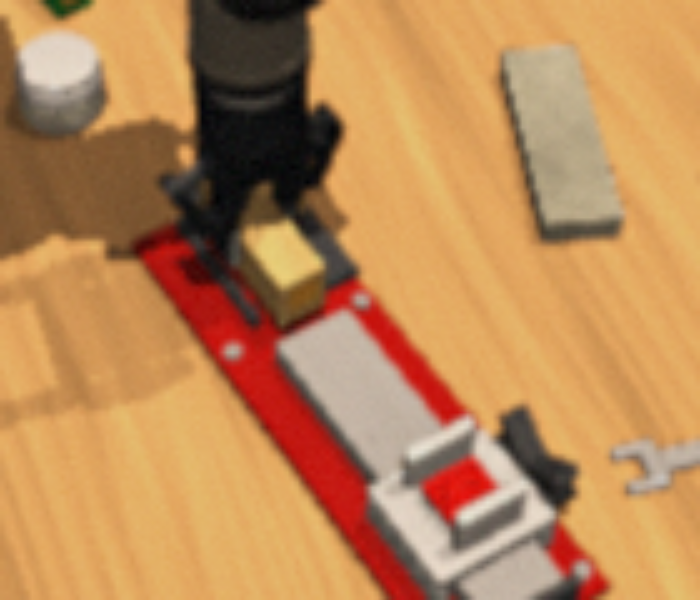

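View pics/s6.png

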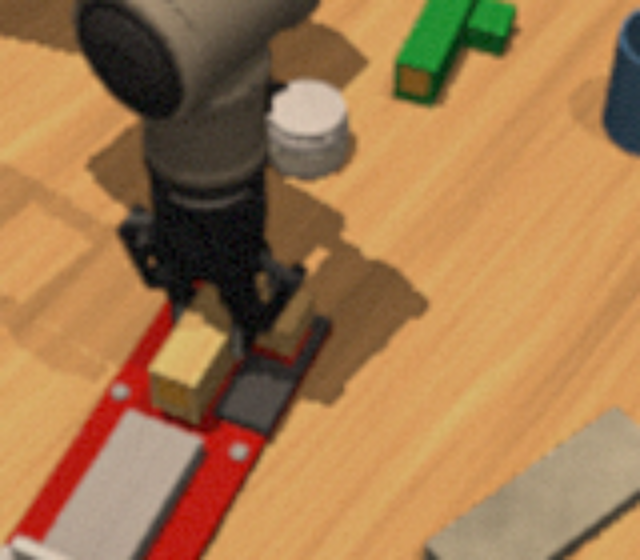

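Run:
```python
from h import *
s=state();C=cam("wrist",s);R=Ro.from_quat(s["tool_rot"])
uv=np.array([[168,167],[590,167]])/3+[220,80]-.4
X=px2w(C,uv,22);print(X);T=R.inv().apply(X-s["ee_pos"]);print(T)
# expected given block at (0.4,-3.6) home: corner at bx=-20+.4 , +54.4 ; by=62-3.6
print("expected y -19.6, 54.4; z -58.4")
```

```text
[[472.08871473 107.06107732  22.        ]
 [543.95279511 120.49510208  22.        ]]
[[ 19.96454594 -19.70803532 -58.70550925]
 [ 20.07289864  53.4008372  -58.69610693]]
expected y -19.6, 54.4; z -58.4
```

Alignment is within about 1 mm. I'll lower it into the recess.

```bash
python3 -m pendant '[[[4,-0.2,0],[0,0,0]],[[8,-0.2,0],[0,0,0]],[[11,-0.2,0],[0,0,0]],[[13,-0.2,0],[0,0,0]],[[14,-0.2,0],[0,0,0]]]'
python3 -m pendant '[[[1,0,0],[0,0,0]],[[2,0,0],[0,0,0]],[[3,0,0],[0,0,0]],[[3.5,0,0],[0,0,0]]]'
```

```text
t: 6.23
ee_pos: [501.2, 52.8, 26.9]
tool_rot: [0.452, 0.544, -0.452, 0.544]
contact_force: [-1.2, 1.0, -2.2]
gripper_width: 35.4
t: 6.57
ee_pos: [501.5, 52.8, 23.7]
tool_rot: [0.452, 0.544, -0.452, 0.544]
contact_force: [0.3, -0.1, -2.6]
gripper_width: 35.5
```

```bash
python3 -m pendant '[[[0.5,0,0],[0,0,0]],[[1,0,0],[0,0,0]],[[1.5,0,0],[0,0,0]],[[2,0,0],[0,0,0]]]'
```

```text
t: 6.9
ee_pos: [501.5, 52.8, 23.0]
tool_rot: [0.452, 0.544, -0.452, 0.544]
contact_force: [-4.9, -1.5, 16.8]
gripper_width: 35.5
```

```bash
python3 -m pendant '[[[0,0,0],[0,0,0]],[[0,0,0],[0,0,0]],[[0,0,0],[0,0,0]],[[0,0,0],[0,0,0]]]' 0
python3 -m pendant '[[[-20,0,0],[0,0,0]],[[-60,0,0],[0,0,0]],[[-100,0,-10],[0,0,0]],[[-140,0,-20],[0,0,0]],[[-160,0,-20],[0,0,0]],[[-160,0,-20],[0,0,0]],[[-160,0,-20],[0,0,0]]]' 1
python3 - <<'E'
from h import *
s=state();im=get_image("wrist");cv2.imwrite("pics/w7.png",im)
import pickle;pickle.dump(s,open("s_w7.pkl","wb"))
a=get_image("scene");cv2.imwrite("pics/s7.png",a)
a=get_image("side");cv2.imwrite("pics/d7.png",a)
cv2.imwrite("pics/w7c.png",cv2.resize(im[80:330,220:420],None,fx=3,fy=2.4*1.25)[:600])
E
```

```text
t: 7.23
ee_pos: [501.5, 52.8, 21.8]
tool_rot: [0.452, 0.544, -0.452, 0.544]
contact_force: [-0.4, 0.3, 0.2]
gripper_width: 81.5
t: 7.82
ee_pos: [498.3, 72.6, 182.8]
tool_rot: [0.452, 0.543, -0.451, 0.545]
contact_force: [0.2, 0.0, -0.4]
gripper_width: 0.4
```

View pics/w7.png

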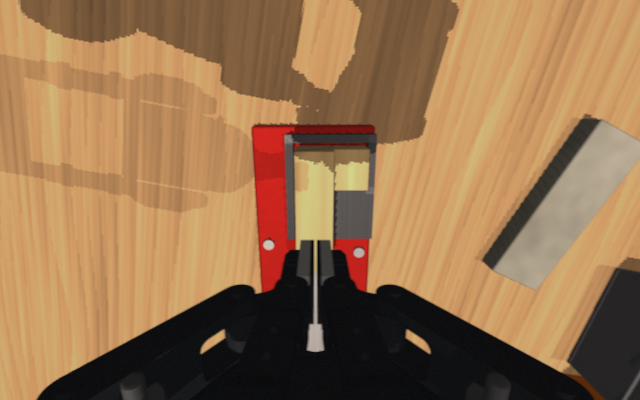

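View pics/w7c.png

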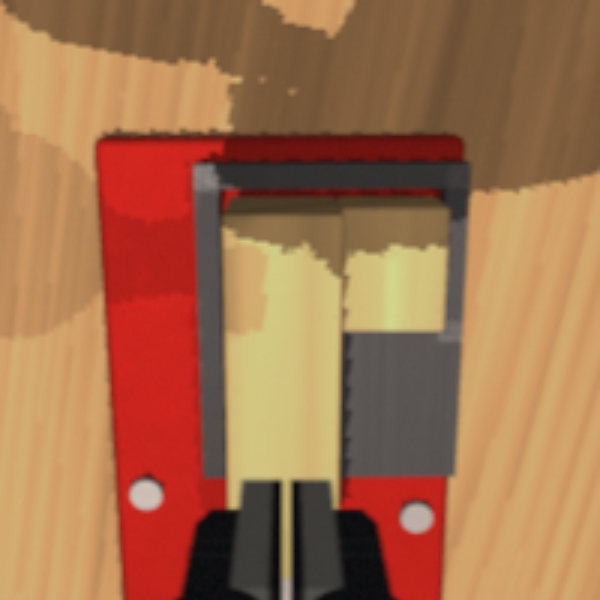

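View pics/d7.png

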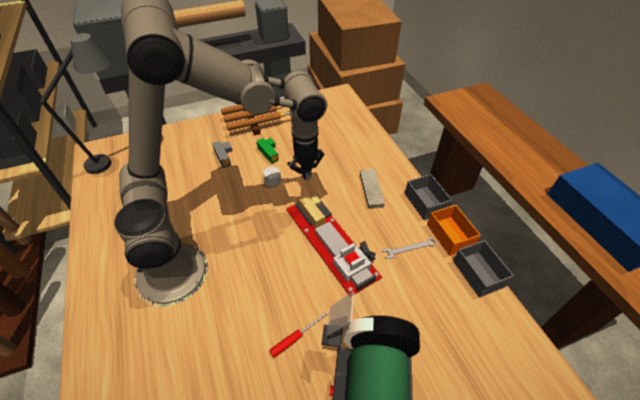

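The block sits in the recess at (320,190) in the wrist view. I'll press its top to confirm it's fully home; the top should be about 56 mm up.

```bash
python3 -m pendant '[[[40,0,15],[0,0,0]],[[80,0,15],[0,0,0]],[[105,0,15],[0,0,0]],[[118,0,15],[0,0,0]],[[121,0,15],[0,0,0]],[[123,0,15],[0,0,0]],[[125,0,15],[0,0,0]]]'
python3 -m pendant '[[[0.5,0,0],[0,0,0]],[[1,0,0],[0,0,0]],[[1.5,0,0],[0,0,0]],[[2,0,0],[0,0,0]]]'
```

```text
t: 8.55
ee_pos: [500.8, 57.7, 56.8]
tool_rot: [0.452, 0.544, -0.452, 0.544]
contact_force: [-0.4, -0.2, 0.9]
gripper_width: -0.3
t: 8.88
ee_pos: [501.1, 57.8, 56.0]
tool_rot: [0.452, 0.544, -0.451, 0.545]
contact_force: [-2.5, 1.3, 12.3]
gripper_width: -0.3
```

```bash
python3 -m pendant '[[[-40,0,0],[0,0,0]],[[-80,0,30],[0,0,0]],[[-110,0,70],[0,0,0]],[[-120,0,110],[0,0,0]],[[-120,0,150],[0,0,0]],[[-120,0,180],[0,0,0]],[[-120,0,180],[0,0,0]],[[-120,0,180],[0,0,0]]]'
python3 - <<'E'
from h import *
C=cam("scene");print(px2w(C,[[258,271.7]],66))
s=state();im=get_image("wrist");cv2.imwrite("pics/w8.png",im);print(s["ee_pos"])
import pickle;pickle.dump(s,open("s_w8.pkl","wb"))
E
```

```text
t: 9.55
ee_pos: [533.7, -121.3, 175.1]
tool_rot: [0.453, 0.543, -0.453, 0.544]
contact_force: [0.3, 0.7, -0.0]
gripper_width: -0.1
[[ 551.69411225 -194.73877969   66.        ]]
[ 533.7156493  -121.33377358  175.13316979]
```

View pics/w8.png

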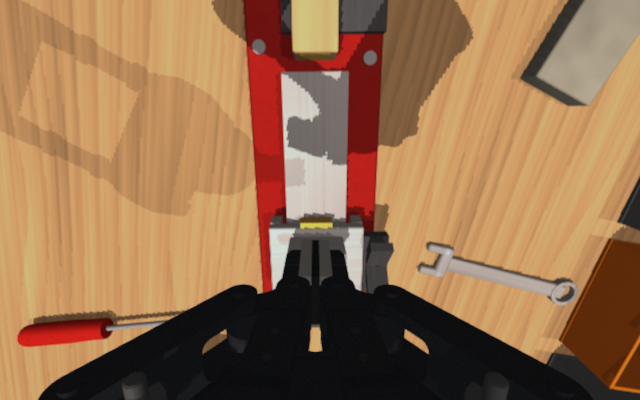

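```bash
python3 -m pendant '[[[0,0,40],[0,0,0]],[[0,0,80],[0,0,0]],[[0,0,120],[0,0,0]],[[0,0,130],[0,0,0]],[[0,0,130],[0,0,0]],[[0,0,130],[0,0,0]]]'
python3 - <<'E'
from h import *
s=state();im=get_image("wrist");cv2.imwrite("pics/w9.png",im);print(s["ee_pos"])
import pickle;pickle.dump(s,open("s_w9.pkl","wb"))
cv2.imwrite("pics/w9c.png",cv2.resize(im[60:260,230:430],None,fx=3,fy=3,interpolation=cv2.INTER_NEAREST))
a=get_image("scene");cv2.imwrite("pics/s9.png",a)
cv2.imwrite("pics/s9c.png",cv2.resize(a[170:330,215:345],None,fx=4,fy=3.75,interpolation=cv2.INTER_CUBIC))
E
```

```text
t: 10.1
ee_pos: [557.3, -245.4, 174.4]
tool_rot: [0.452, 0.545, -0.451, 0.544]
contact_force: [-0.3, 0.6, 0.3]
gripper_width: -0.3
[ 557.34690164 -245.44007136  174.40203835]
```

View pics/w9c.png

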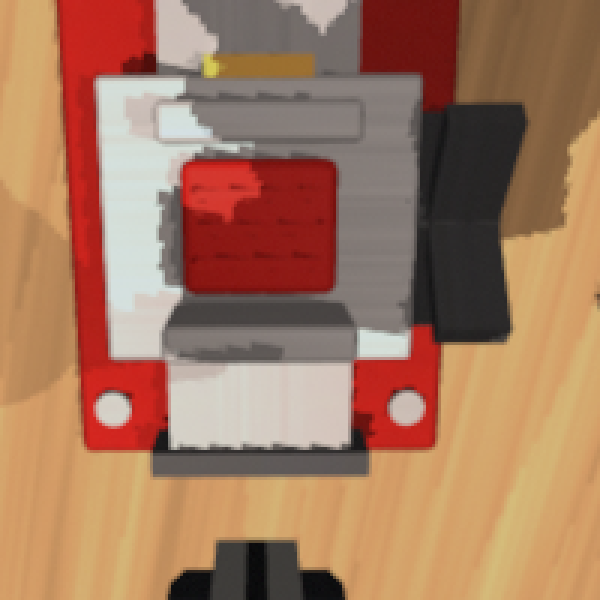

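View pics/s9c.png

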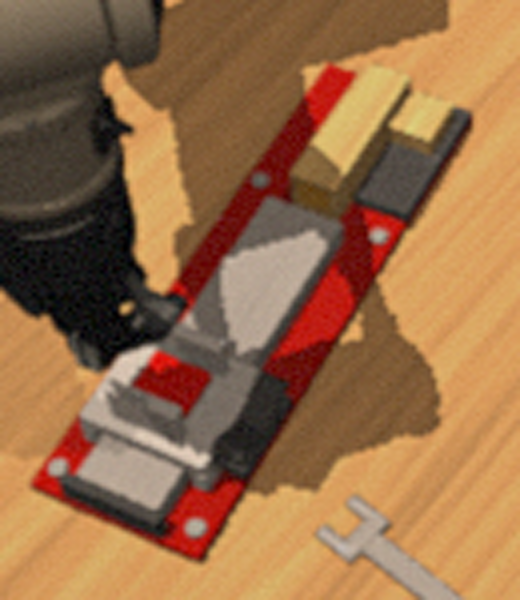

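```bash
cat > rest.py <<'E'
from h import *
import pickle
q=[502.2,49.8,np.radians(10.5)];c,n=np.cos(q[2]),np.sin(q[2])
def loc(X): d=np.asarray(X)[:,:2]-q[:2];return np.c_[d@[c,n],d@[-n,c]]
if __name__=="__main__":
    C=cam("wrist",pickle.load(open("s_w9.pkl","rb")))
    def g(p,z):return loc(px2w(C,np.array(p)/3+[230,60]-.4,z))
    print("tab",g([[183,160],[337,160],[183,293],[337,293]],66))
    print("cheek+",g([[157,98],[362,98],[157,140],[362,140]],88))
    print("cheek-",g([[165,325],[355,325],[165,360],[355,360]],88))
    print("plate",g([[97,75],[422,75],[110,358],[411,358]],50))
    print("nose",g([[203,54],[315,54]],50))
    C8=cam("wrist",pickle.load(open("s_w8.pkl","rb")))
    print("nose8",loc(px2w(C8,[[302,222],[333,222]],50)))
    print("face8",loc(px2w(C8,[[293,53],[338,53]],56)))
    S=cam("scene");print(loc(px2w(S,[[258,271.7]],66)))
    s=state();print(s["ee_pos"],loc([s["ee_pos"]]),np.degrees(np.arctan2(*Ro.from_quat(s["tool_rot"]).as_matrix()[[1,0],1])))
E
python3 rest.py
```

```text
tab [[ -18.24785074 -232.11393948]
 [  22.09638589 -232.02924048]
 [ -18.97127332 -267.07033675]
 [  23.04584995 -266.97641716]]
cheek+ [[ -22.35939358 -217.69916519]
 [  25.75140653 -217.60103343]
 [ -22.63101683 -227.13826619]
 [  26.08107947 -227.03694954]]
cheek- [[ -21.90085819 -271.6831764 ]
 [  25.87713497 -271.57473678]
 [ -22.13795649 -280.70182174]
 [  26.17250918 -280.59031783]]
plate [[ -42.39989603 -210.2091871 ]
 [  45.91560527 -210.03095717]
 [ -42.28316852 -288.9608902 ]
 [  46.87637982 -288.75530152]]
nose [[ -13.51204989 -204.82312914]
 [  16.7374156  -204.76267147]]
nose8 [[ -11.52163336 -203.9126631 ]
 [  17.29266212 -203.98180066]]
face8 [[-16.21996736 -61.280613  ]
 [ 18.74436988 -61.35386393]]
[[   4.10167574 -249.46354077]]
[ 557.43248635 -244.61366935  174.78204675] [[   0.65498352 -299.54900642]] 10.714629298533353
```

```bash
python3 -m pendant '[[[0,0,-30],[0,0,0]],[[10,1,-51],[0,0,0]],[[40,1,-51],[0,0,0]],[[70,1,-51],[0,0,0]],[[80,1,-51],[0,0,0]],[[80,1,-51],[0,0,0]],[[80,1,-51],[0,0,0]]]'
python3 - <<'E'
from rest import *
s=state();print(s["ee_pos"],loc([s["ee_pos"]]),s["contact_force"])
a=get_image("side");cv2.imwrite("pics/d10.png",cv2.resize(a[190:300,290:400],None,fx=5,fy=5))
a=get_image("scene");cv2.imwrite("pics/s10.png",cv2.resize(a[200:320,200:320],None,fx=5,fy=5))
E
```

```text
t: 10.78
ee_pos: [549.4, -195.9, 95.5]
tool_rot: [0.451, 0.544, -0.451, 0.544]
contact_force: [0.2, -0.5, 0.4]
gripper_width: -0.1
[ 549.43009498 -195.94320231   95.46829691] [[   1.65608106 -250.23521085]] [ 0.24133204 -0.53348899  0.36912623]
```

View pics/d10.png

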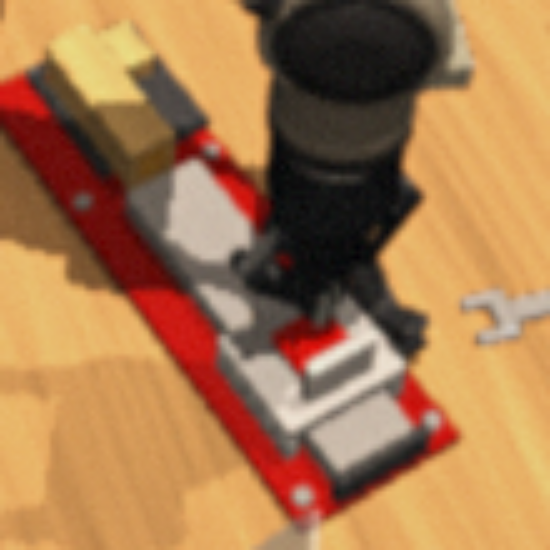

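View pics/s10.png

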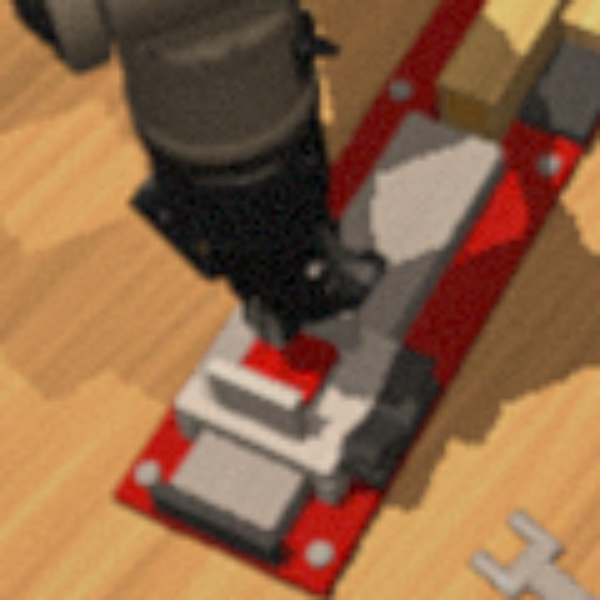

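```bash
python3 -m pendant '[[[10,0,-1],[0,0,0]],[[20,0,-1],[0,0,0]],[[26,0,-1],[0,0,0]],[[29,0,-1],[0,0,0]],[[31,0,-1],[0,0,0]],[[31,0,-1],[0,0,0]]]'
```

```text
t: 11.38
ee_pos: [548.4, -195.5, 63.6]
tool_rot: [0.452, 0.545, -0.452, 0.544]
contact_force: [-3.6, 1.1, 5.0]
gripper_width: -0.2
```

```bash
python3 -m pendant '[[[3,0,0],[0,0,0]],[[6,0,0],[0,0,0]],[[8,0,0],[0,0,0]],[[8,0,0],[0,0,0]]]'
```

```text
t: 11.72
ee_pos: [548.7, -195.6, 56.4]
tool_rot: [0.452, 0.544, -0.452, 0.544]
contact_force: [-3.3, 1.6, 8.8]
gripper_width: -0.2
```

```bash
python3 -m pendant '[[[1.5,0,-3],[0,0,0]],[[1.5,0,-6],[0,0,0]],[[1.5,0,-9],[0,0,0]],[[1.5,0,-12],[0,0,0]],[[1.5,0,-16],[0,0,0]],[[1.5,0,-20],[0,0,0]],[[1.5,0,-25],[0,0,0]],[[1.5,0,-30],[0,0,0]]]'
python3 - <<'E'
from rest import *
s=state();print(s["ee_pos"],loc([s["ee_pos"]]),s["contact_force"])
E
```

```text
t: 12.38
ee_pos: [543.4, -167.5, 55.6]
tool_rot: [0.451, 0.543, -0.452, 0.545]
contact_force: [-5.1, -3.4, 9.0]
gripper_width: -0.1
[ 543.43417712 -167.52756931   55.61226096] [[   0.93890322 -221.20273101]] [-5.12884061 -3.43665787  8.99679995]
```

```bash
python3 -m pendant '[[[0,0,-6],[0,0,0]],[[0,0,-13],[0,0,0]],[[0,0,-21],[0,0,0]],[[0,0,-29],[0,0,0]],[[0,0,-37],[0,0,0]],[[0,0,-45],[0,0,0]],[[0,0,-53],[0,0,0]],[[0,0,-60],[0,0,0]]]'
python3 - <<'E'
from rest import *
s=state();print(s["ee_pos"],loc([s["ee_pos"]]),s["contact_force"])
a=get_image("scene");cv2.imwrite("pics/s11.png",cv2.resize(a[160:320,220:350],None,fx=4,fy=3.75))
E
```

```text
t: 13.05
ee_pos: [532.0, -108.0, 55.4]
tool_rot: [0.451, 0.544, -0.452, 0.544]
contact_force: [-5.9, -4.9, 9.2]
gripper_width: -0.2
[ 531.97824603 -107.97959117   55.35625583] [[   0.52655984 -160.56421164]] [-5.91386617 -4.88302213  9.22606124]
```

View pics/s11.png

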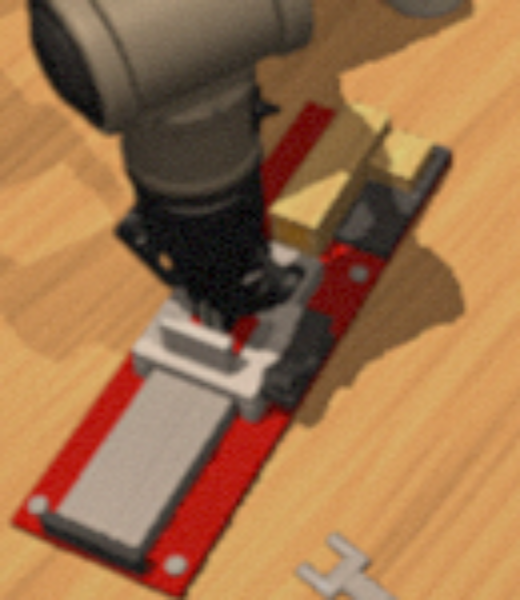

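Run:
```python
from rest import *
s=state();im=get_image("wrist");cv2.imwrite("pics/w11.png",im);pickle.dump(s,open("s_w11.pkl","wb"))
cv2.imwrite("pics/w11c.png",cv2.resize(im[60:320,220:420],None,fx=3.8,fy=3,interpolation=cv2.INTER_NEAREST)[:600] if 0 else cv2.resize(im[80:280,220:420],None,fx=3,fy=3,interpolation=cv2.INTER_NEAREST))
```

```text
(no output)
```

View pics/w11c.png

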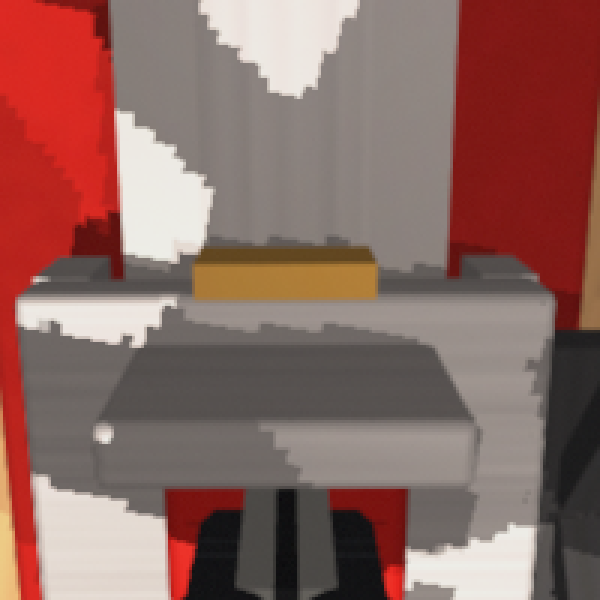

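Run:
```python
from rest import *
s=pickle.load(open("s_w11.pkl","rb"));C=cam("wrist",s)
g=lambda p,z:loc(px2w(C,np.array(p)/3+[220,80]-.4,z))
print(loc([s["ee_pos"]]),"nose",g([[194,263],[378,263]],50),"cheek",g([[100,487],[470,487]],88))
im=cv2.imread("pics/w11.png");cv2.imwrite("pics/w11d.png",im[0:120,220:420].repeat(3,0).repeat(3,1))
```

```text
[[   0.45079    -159.12130083]] nose [[ -13.85855868 -114.46889359]
 [  16.00547388 -114.39300534]] cheek [[ -22.98094415 -136.64835373]
 [  25.06844408 -136.51133514]]
```

View pics/w11d.png

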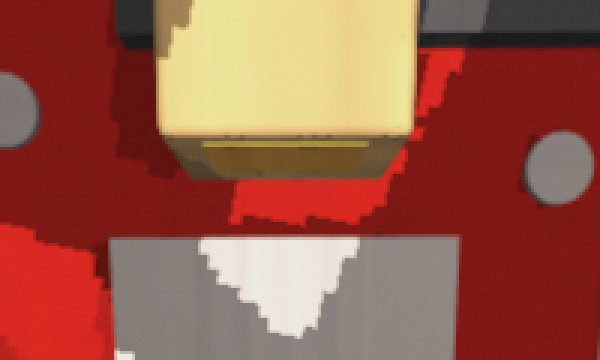

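Run:
```python
from rest import *
s=pickle.load(open("s_w11.pkl","rb"));C=cam("wrist",s)
print("face",loc(px2w(C,np.array([[160,133],[413,133]])/3+[220,0]-.4,56)))
```

```text
face [[-16.60006563 -61.07117095]
 [ 18.66401527 -60.99659924]]
```

```bash
python3 -m pendant '[[[0,0,-6],[0,0,0]],[[0,0,-13],[0,0,0]],[[0,0,-20],[0,0,0]],[[0,0,-27],[0,0,0]],[[0,0,-34],[0,0,0]],[[0,0,-40],[0,0,0]],[[0,0,-44],[0,0,0]],[[0,0,-46],[0,0,0]]]'
python3 - <<'E'
from rest import *
s=state();im=get_image("wrist");cv2.imwrite("pics/w12.png",im);pickle.dump(s,open("s_w12.pkl","wb"))
print(loc([s["ee_pos"]]),s["ee_pos"],s["contact_force"])
cv2.imwrite("pics/w12c.png",cv2.resize(im[80:280,220:420],None,fx=3,fy=3,interpolation=cv2.INTER_NEAREST))
E
```

```text
t: 13.82
ee_pos: [523.5, -62.4, 55.3]
tool_rot: [0.451, 0.544, -0.452, 0.544]
contact_force: [-4.6, -4.1, 8.7]
gripper_width: -0.5
[[   0.51123086 -114.19412049]] [523.5128958  -62.38876497  55.26163772] [-4.62923706 -4.05624685  8.7128034 ]
```

View pics/w12c.png

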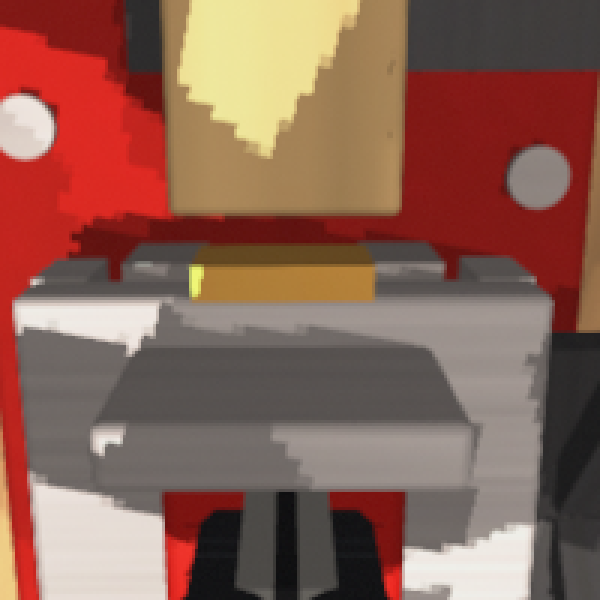

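```bash
python3 - <<'E'
from rest import *
s=pickle.load(open("s_w12.pkl","rb"));C=cam("wrist",s)
g=lambda p,z:loc(px2w(C,np.array(p)/3+[220,80]-.4,z))
print(g([[194,264],[378,264]],50),g([[170,214],[402,214]],56))
E
python3 -m pendant '[[[0,0,-1.5],[0,0,0]],[[0,0,-3],[0,0,0]],[[0,0,-4],[0,0,0]],[[0,0,-5],[0,0,0]],[[0,0,-5],[0,0,0]]]'
```

```text
[[-13.8007743  -69.70188859]
 [ 16.0634524  -69.62424335]] [[-16.66466974 -60.77441975]
 [ 18.89842251 -60.68368757]]
t: 14.28
ee_pos: [522.6, -57.7, 55.2]
tool_rot: [0.451, 0.544, -0.452, 0.544]
contact_force: [-5.7, -1.9, 10.2]
gripper_width: -0.3
```

```bash
python3 -m pendant '[[[0,0,-0.7],[0,0,0]],[[0,0,-1.4],[0,0,0]],[[0,0,-2.1],[0,0,0]],[[0,0,-2.8],[0,0,0]]]'
python3 -m pendant '[[[0,0,-0.5],[0,0,0]],[[0,0,-1],[0,0,0]]]'
python3 - <<'E'
from rest import *
s=state();im=get_image("wrist");cv2.imwrite("pics/w13.png",im);pickle.dump(s,open("s_w13.pkl","wb"))
print(loc([s["ee_pos"]]),s["ee_pos"],s["contact_force"])
cv2.imwrite("pics/w13c.png",cv2.resize(im[110:210,250:390],None,fx=5.5,fy=5.5,interpolation=cv2.INTER_NEAREST))
E
```

```text
t: 14.62
ee_pos: [522.2, -55.2, 55.2]
tool_rot: [0.451, 0.544, -0.452, 0.544]
contact_force: [-5.0, -4.3, 10.4]
gripper_width: 0.1
t: 14.78
ee_pos: [521.9, -54.2, 55.2]
tool_rot: [0.451, 0.544, -0.452, 0.544]
contact_force: [-5.9, -4.2, 9.5]
gripper_width: -0.0
[[   0.44604704 -105.86868409]] [521.93161322 -54.21461757  55.21628257] [-5.8843041  -4.24269511  9.51938458]
```

View pics/w13c.png

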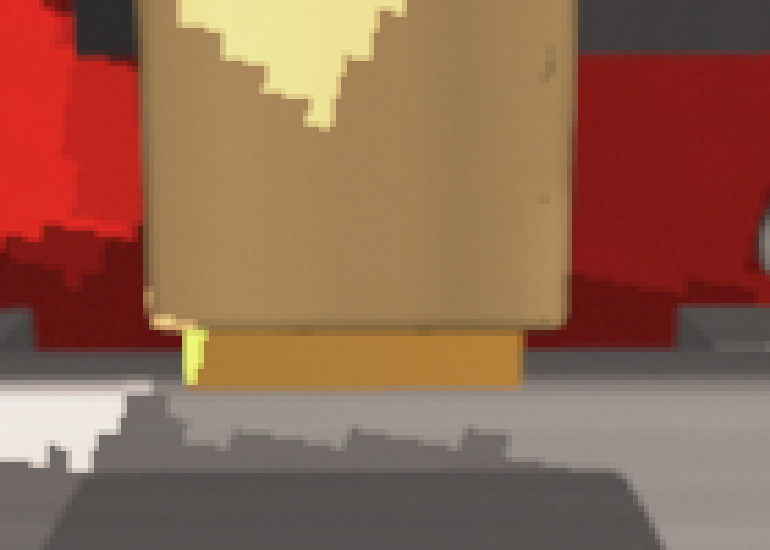

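```bash
python3 -m pendant '[[[0,0,-0.4],[0,0,0]],[[0,0,-0.8],[0,0,0]]]'
python3 - <<'E'
from rest import *
s=state();print(loc([s["ee_pos"]]),s["contact_force"])
E
python3 -m pendant '[[[0,0,-0.4],[0,0,0]],[[0,0,-0.8],[0,0,0]]]'
python3 - <<'E'
from rest import *
s=state();im=get_image("wrist");cv2.imwrite("pics/w14.png",im);pickle.dump(s,open("s_w14.pkl","wb"))
print(loc([s["ee_pos"]]),s["ee_pos"],s["contact_force"])
cv2.imwrite("pics/w14c.png",cv2.resize(im[60:210,240:400],None,fx=4,fy=4,interpolation=cv2.INTER_NEAREST))
E
```

```text
t: 15.0
ee_pos: [521.8, -53.7, 55.2]
tool_rot: [0.451, 0.544, -0.452, 0.544]
contact_force: [-4.9, -4.6, 11.1]
gripper_width: 0.5
[[   0.44127029 -105.29556819]] [-4.8669321  -4.5902918  11.05114412]
t: 15.17
ee_pos: [521.7, -52.9, 55.2]
tool_rot: [0.451, 0.544, -0.452, 0.544]
contact_force: [-5.5, -4.6, 9.3]
gripper_width: 0.1
[[   0.46081399 -104.52313437]] [521.70092593 -52.88890815  55.24810327] [-5.47266006 -4.64878656  9.26808099]
```

View pics/w14c.png

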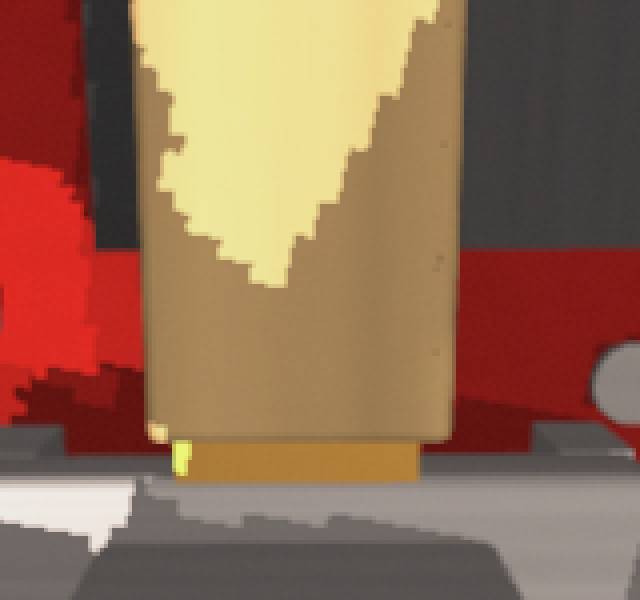

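```bash
python3 -m pendant '[[[0,0,-0.3],[0,0,0]],[[0,0,-0.6],[0,0,0]]]'
python3 - <<'E'
from rest import *
s=state();im=get_image("wrist");cv2.imwrite("pics/w15.png",im);pickle.dump(s,open("s_w15.pkl","wb"))
print(loc([s["ee_pos"]]),s["ee_pos"],s["contact_force"])
cv2.imwrite("pics/w15c.png",cv2.resize(im[60:210,240:400],None,fx=4,fy=4,interpolation=cv2.INTER_NEAREST))
E
```

```text
t: 15.38
ee_pos: [521.6, -52.3, 55.2]
tool_rot: [0.451, 0.544, -0.452, 0.544]
contact_force: [-5.6, -5.9, 10.5]
gripper_width: 0.0
[[   0.43123782 -103.93091126]] [521.56392093 -52.3119917   55.20871773] [-5.6458072  -5.86661941 10.53047034]
```

View pics/w15c.png

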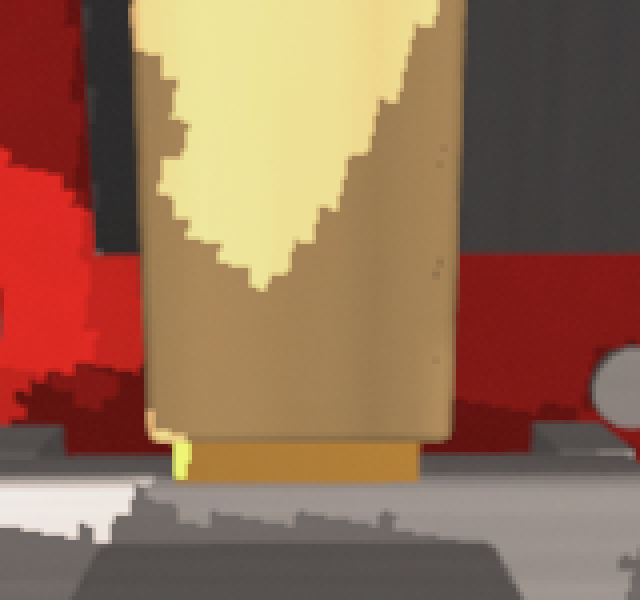

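The brass nose is in contact: the block now moves with the rest while the bed shifts in view, and the push is only about 6 N. I'll let the tab up.

```bash
python3 -m pendant '[[[-4,0,0],[0,0,0]],[[-8,0,0],[0,0,0]],[[-12,0,0],[0,0,0]],[[-16,0,0],[0,0,0]],[[-16,0,0],[0,0,0]],[[-16,0,0],[0,0,0]]]'
python3 -m pendant '[[[0,0,2],[0,0,0]],[[0,0,4],[0,0,0]],[[0,0,6],[0,0,0]],[[0,0,8],[0,0,0]],[[0,0,8],[0,0,0]]]'
python3 - <<'E'
from rest import *
s=state();im=get_image("wrist");cv2.imwrite("pics/w16.png",im)
print(loc([s["ee_pos"]]),s["ee_pos"],s["contact_force"])
cv2.imwrite("pics/w16c.png",cv2.resize(im[60:270,230:410],None,fx=4,fy=2.8,interpolation=cv2.INTER_NEAREST))
E
```

```text
t: 15.93
ee_pos: [522.1, -51.1, 70.4]
tool_rot: [0.452, 0.544, -0.452, 0.544]
contact_force: [-0.7, 0.9, -0.4]
gripper_width: 0.2
t: 16.35
ee_pos: [523.5, -59.5, 70.2]
tool_rot: [0.452, 0.544, -0.452, 0.544]
contact_force: [0.8, -0.8, -0.8]
gripper_width: -0.1
[[   0.99824726 -111.34508682]] [523.47256193 -59.49868694  70.16613853] [ 0.80653362 -0.80441928 -0.75117247]
```

View pics/w16c.png

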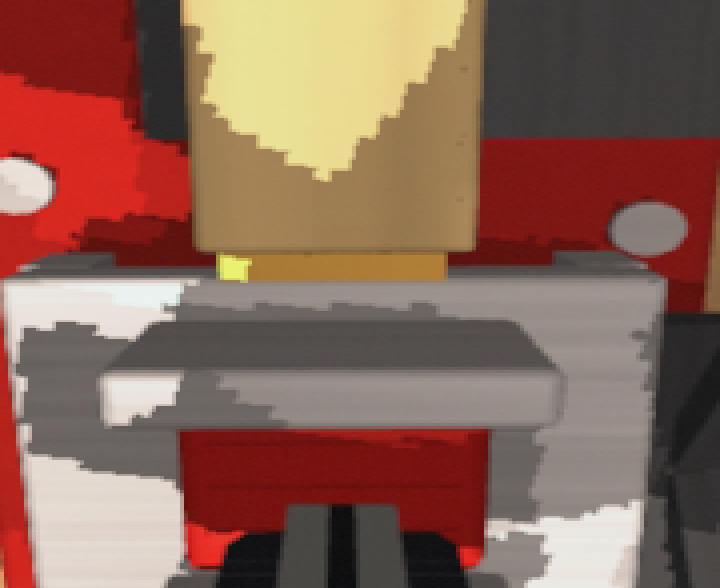

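```bash
python3 -m pendant '[[[0,0,1],[0,0,0]],[[0,0,2],[0,0,0]],[[0,0,3],[0,0,0]],[[0,0,4],[0,0,0]]]'
python3 -m pendant '[[[0,0,0.8],[0,0,0]],[[0,0,1.6],[0,0,0]],[[0,0,2.4],[0,0,0]]]'
python3 -m pendant '[[[0,0,0.8],[0,0,0]],[[0,0,1.6],[0,0,0]]]'
```

```text
t: 16.73
ee_pos: [524.2, -63.1, 70.3]
tool_rot: [0.452, 0.544, -0.452, 0.544]
contact_force: [0.3, 0.3, 0.7]
gripper_width: -0.2
t: 16.98
ee_pos: [524.4, -64.2, 70.3]
tool_rot: [0.452, 0.545, -0.451, 0.543]
contact_force: [0.5, 5.8, 1.4]
gripper_width: 0.4
t: 17.15
ee_pos: [524.6, -65.7, 70.4]
tool_rot: [0.452, 0.545, -0.451, 0.544]
contact_force: [0.4, 6.6, 0.7]
gripper_width: 0.2
```

```bash
python3 -m pendant '[[[0,0,0.8],[0,0,0]],[[0,0,1.6],[0,0,0]]]'
python3 -m pendant '[[[0,0,0.8],[0,0,0]],[[0,0,1.6],[0,0,0]]]'
```

```text
t: 17.32
ee_pos: [524.9, -67.2, 70.3]
tool_rot: [0.452, 0.545, -0.451, 0.544]
contact_force: [-0.1, 6.4, 2.0]
gripper_width: -0.1
t: 17.48
ee_pos: [525.2, -68.9, 70.3]
tool_rot: [0.452, 0.545, -0.451, 0.544]
contact_force: [0.2, 6.7, 2.5]
gripper_width: -0.1
```

Sliding at a steady 6.5 N or so, moving with each step. I'll continue.

```bash
python3 -m pendant '[[[0,0,0.8],[0,0,0]],[[0,0,1.6],[0,0,0]]]'
python3 -m pendant '[[[0,0,0.8],[0,0,0]],[[0,0,1.6],[0,0,0]]]'
```

```text
t: 17.65
ee_pos: [525.5, -70.4, 70.3]
tool_rot: [0.452, 0.545, -0.451, 0.544]
contact_force: [-0.9, 5.6, 1.5]
gripper_width: -0.1
t: 17.82
ee_pos: [525.9, -72.0, 70.3]
tool_rot: [0.452, 0.545, -0.451, 0.544]
contact_force: [-0.3, 5.5, 2.1]
gripper_width: 0.1
```

```bash
python3 -m pendant '[[[0,0,0.8],[0,0,0]],[[0,0,1.6],[0,0,0]]]'
```

```text
t: 17.98
ee_pos: [526.2, -73.7, 70.3]
tool_rot: [0.452, 0.545, -0.451, 0.544]
contact_force: [0.7, 1.7, 0.8]
gripper_width: 0.1
```

Run:
```python
from rest import *
s=state();im=get_image("wrist");cv2.imwrite("pics/w17.png",im)
print(loc([s["ee_pos"]]),s["ee_pos"],s["contact_force"])
cv2.imwrite("pics/w17c.png",cv2.resize(im[60:270,230:410],None,fx=4,fy=2.8,interpolation=cv2.INTER_NEAREST))
```

```text
[[   1.08235321 -125.83584426]] [526.19599031 -73.73146821  70.3370841 ] [0.65119011 1.71282824 0.83971407]
```

View pics/w17c.png

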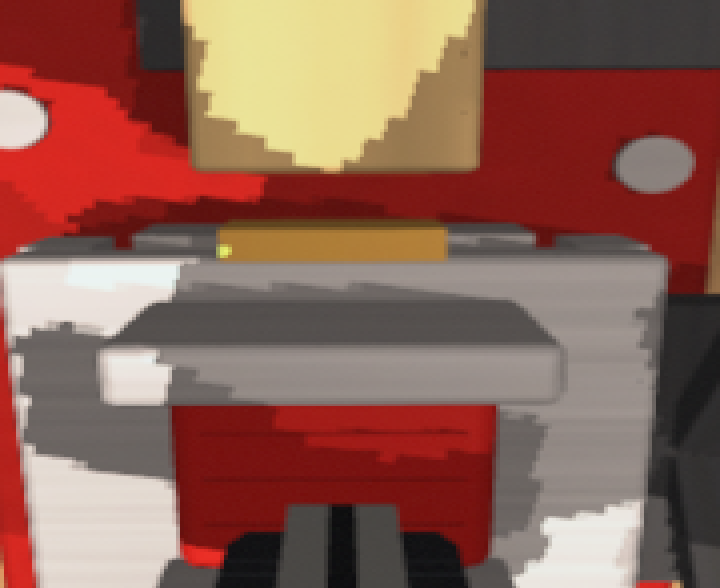

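The force fell to 1.7 N and the tab looks larger, so the tooth has dropped into the notch. I'll draw gently through the play to the stop.

```bash
python3 -m pendant '[[[0,0,0.8],[0,0,0]],[[0,0,1.6],[0,0,0]]]'
```

```text
t: 18.2
ee_pos: [526.7, -76.2, 70.3]
tool_rot: [0.452, 0.544, -0.452, 0.544]
contact_force: [0.1, 2.6, 1.0]
gripper_width: -0.1
```

```bash
python3 -m pendant '[[[0,0,0.6],[0,0,0]],[[0,0,1.2],[0,0,0]]]'
```

```text
t: 18.37
ee_pos: [526.9, -77.6, 70.3]
tool_rot: [0.452, 0.544, -0.452, 0.544]
contact_force: [0.3, 2.7, 1.1]
gripper_width: 0.0
```

```bash
python3 -m pendant '[[[0,0,0.6],[0,0,0]],[[0,0,1.2],[0,0,0]]]'
```

```text
t: 18.53
ee_pos: [527.2, -78.8, 70.3]
tool_rot: [0.452, 0.544, -0.452, 0.544]
contact_force: [0.3, 3.1, 0.2]
gripper_width: 0.1
```

```bash
python3 -m pendant '[[[0,0,0.4],[0,0,0]],[[0,0,0.8],[0,0,0]]]'
```

```text
t: 18.7
ee_pos: [527.3, -79.6, 70.3]
tool_rot: [0.452, 0.544, -0.452, 0.544]
contact_force: [0.5, 3.1, -0.4]
gripper_width: 0.2
```

```bash
python3 -m pendant '[[[0,0,0.4],[0,0,0]],[[0,0,0.4],[0,0,0]]]'
```

```text
t: 18.87
ee_pos: [527.3, -79.7, 70.3]
tool_rot: [0.452, 0.544, -0.452, 0.544]
contact_force: [0.1, 4.7, 0.7]
gripper_width: -0.0
```

```bash
python3 -m pendant '[[[0,0,0.4],[0,0,0]],[[0,0,0.4],[0,0,0]]]'
```

```text
t: 19.03
ee_pos: [527.3, -79.7, 70.3]
tool_rot: [0.452, 0.544, -0.451, 0.544]
contact_force: [0.3, 6.0, 1.1]
gripper_width: -0.2
```

```bash
python3 -m pendant '[[[0,0,0.5],[0,0,0]],[[0,0,0.5],[0,0,0]]]'
```

```text
t: 19.2
ee_pos: [527.3, -79.8, 70.3]
tool_rot: [0.452, 0.544, -0.451, 0.544]
contact_force: [0.5, 8.3, 1.8]
gripper_width: 0.1
```

It's stopped firmly: the position holds at y = -79.7 while the force rises to 8.3 N. I'll back off to the middle and leave upward.

```bash
python3 -m pendant '[[[0,0,-3],[0,0,0]],[[0,0,-8],[0,0,0]],[[0,0,-10],[0,0,0]],[[0,0,-10],[0,0,0]]]'
python3 -m pendant '[[[-10,0,0],[0,0,0]],[[-35,0,0],[0,0,0]],[[-70,0,0],[0,0,0]],[[-105,0,20],[0,0,0]],[[-110,0,55],[0,0,0]],[[-110,0,85],[0,0,0]],[[-110,0,85],[0,0,0]],[[-110,0,85],[0,0,0]]]'
python3 - <<'E'
from rest import *
s=state();im=get_image("wrist");cv2.imwrite("pics/w18.png",im);pickle.dump(s,open("s_w18.pkl","wb"))
print(s["contact_force"])
cv2.imwrite("pics/w18c.png",cv2.resize(im[0:200,220:420],None,fx=3,fy=3,interpolation=cv2.INTER_NEAREST))
a=get_image("side");cv2.imwrite("pics/d18.png",a)
a=get_image("scene");cv2.imwrite("pics/s18.png",a)
E
```

```text
t: 19.53
ee_pos: [525.4, -70.7, 70.3]
tool_rot: [0.451, 0.544, -0.452, 0.544]
contact_force: [0.3, 0.3, 0.5]
gripper_width: 0.2
t: 20.2
ee_pos: [541.2, -156.0, 180.9]
tool_rot: [0.452, 0.543, -0.452, 0.544]
contact_force: [-0.5, -0.1, 0.3]
gripper_width: 0.0
[-0.54778841 -0.10530047  0.26628725]
```

View pics/w18c.png

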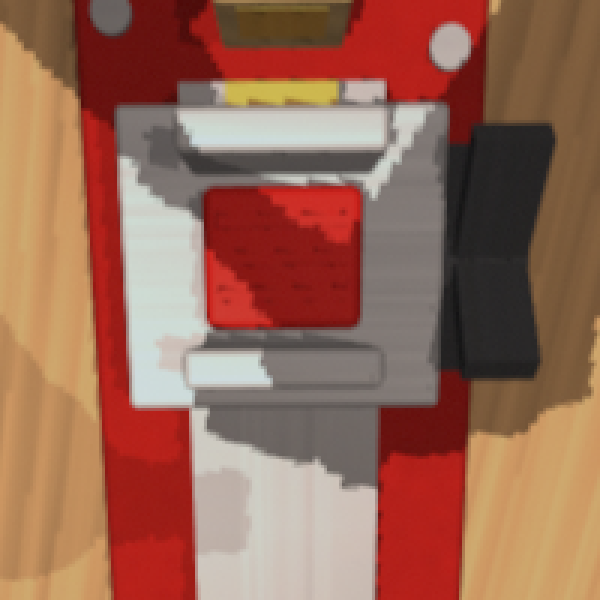

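View pics/s18.png

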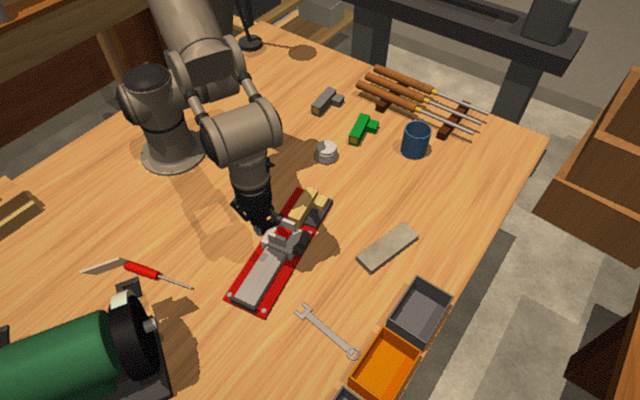

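Run:
```python
from rest import *
s=pickle.load(open("s_w18.pkl","rb"));C=cam("wrist",s)
g=lambda p,z:loc(px2w(C,np.array(p)/3+[220,0]-.4,z))
for z in(60,66):
  t=g([[204,257],[361,257],[280,186],[280,327]],z);print(z,t[1,0]-t[0,0],t[2,1]-t[3,1],t[2:,1].mean())
print("plate",g([[117,105],[447,105],[130,407],[438,407]],50))
print("nose",g([[225,82],[338,82]],50),"face",g([[214,2],[354,2]],56))
im=get_image("side")
```

```text
60 42.098826822161385 35.53445824648594 -120.40116102687432
66 41.140782124085916 34.725799148553264 -120.76132791876074
plate [[ -43.354052    -81.45270622]
 [  44.5627273   -81.53908573]
 [ -43.83734102 -160.54445424]
 [  45.83715712 -160.63780355]]
nose [[-14.47198794 -76.00458573]
 [ 15.43930223 -76.03385292]] face [[-16.53889971 -59.21629595]
 [ 18.91407661 -59.25050035]]
```

Run:
```python
import cv2
a=cv2.imread("pics/d18.png");cv2.imwrite("pics/d18c.png",cv2.resize(a[180:300,280:400],None,fx=5,fy=5,interpolation=cv2.INTER_CUBIC))
```

```text
(no output)
```

View pics/d18c.png

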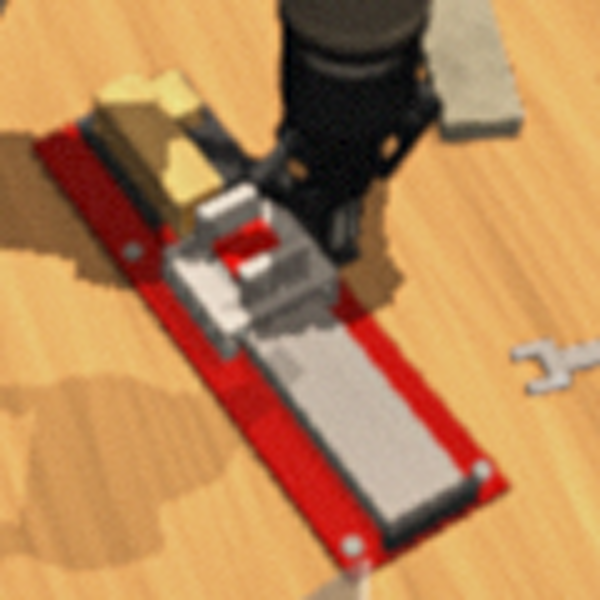

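Run:
```python
from rig import *
print(hand_in(), state()["t"])
```

```text
the job is handed in; nothing more can be done
the job is handed in; nothing more can be done
```

The jig is set and the job is handed in. It took about 20 s of the 54 s allowed.

- **Block:** The wooden L block is seated in the recess. I pressed its top, and it held at about 56 mm, the expected height when home. The nose then pushed it about 1.5 mm along the recess, within the 2 mm clearance.
- **Touch:** With the tab held down, I slid the rest until its brass nose met the block. The push was about 6 N, mostly rail friction. The pictures showed the block moving with the rest over the last millimetre or so. I stopped before any clear force step against the end wall.
- **Lock:** With the tab up, I drew the rest back. The pull fell from about 6 N to 2 N as the tooth dropped in, and after about 6 mm of play the rest stopped firmly. I pulled to 8 N there and did not force it further.
- **Last checks:** The nose stands about 16.7 mm short of the block, within the 2 to 20 mm expected. The tab measures the same width in the picture as when it was parked fully up, though this is only a weak check of its height. The arm is clear of everything, and the other things on the bench look undisturbed. No check failed.

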